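# Sort relief valve cartridges by spring

### The arm

A 7-joint arm with a two-finger parallel gripper is mounted at the origin on a cart in front of the work surface, level with it; the furniture and walls round the work are solid. World frame = base frame: x ahead of the robot, y to its left, z up, the work surface at z = 0. Lengths are in m, angles in rad, forces in N, time in s.
With the tool pointing down it reaches from about 0.425 to 1.025 m from the base axis. Payload 9.4 kg.
Tool frame: the origin (TCP) lies at the centre of the arm's flange, where the gripper is bolted on; the fingertips stand 186 mm ahead of it and the grasp point (between the pads) lies 167 mm ahead of it (tip_reach is the distance from the TCP to the fingertips, in m); z points along the fingers, y is the line along which they close (so a half turn about z gives the same grasp; the last joint's range is limited). The gripper opens to 93 mm and grips with 3 to 60 N. Pads are 15 mm wide; open, the fingers measure 128 mm over their backs; the gripper's body (75 mm by 188 mm) begins 65 mm behind the grasp point.
Start: joints at [-1.269, 0.599, -0.003, 1.599, 0.002, 0.943, -0.08], TCP at [0.268, 0.674, 0.405] pointing down, gripper open.
Joint ranges: [-2.57, 2.57], [-0.35, 1.97], [-1.29, 1.29], [0.11, 2.56], [-1.05, 4.19], [0.11, 1.86], [-2.63, 2.63]. Speed limits (rad/s): [2.22, 2.22, 3.01, 3.01, 3.14, 3.14, 3.14].

### API

Orientations are given as a unit quaternion [w, x, y, z].
In Python, from rig import get_obs, snapshot, camera_params, sign_off, search_frame, cut_out, tip_reach gives the robot as it stands. The module is installed in compiled form; this text tells all that it offers.
- The arm moves only by the tool send_rows, never from a script. Its argument "motion" is a list of rows, each a list of 7 numbers: the shift along the tool's x, y, z in mm, then the turn, a rotation vector about the tool's x, y, z in degrees, then the finger opening in mm, from 0 to 93. A call has exactly 8 rows; each row is the pose to reach, as a shift and turn from the pose commanded when the call began, along the tool's axes at that moment; what a row does not reach only later rows make up. A row lasts 1/8 s, in which the tool goes at most 62.5 mm and 10.7 degrees, less where a joint would pass 70% of its speed; a pose out of reach is approached as far as the arm can. A call with a gripper value outside its range is refused whole. The fingers move at their own pace and stop on an object; "squeeze" is the grip in N (left out, the last holds). Time passes only in rows, so rows that repeat a pose let the fingers close, or fill a call up. It gives the time, the measured TCP pose, the force, the opening and the grip force at its end, in the units of the state.
- get_obs(): the state, without advancing time (a new reading comes with each control period).
- snapshot(name): name is "scene" or "top" or "wrist"; returns the picture (420x560x3 uint8, red, green, blue); there is no depth.
- camera_params(name): a dict with "camera_matrix" (3x3 intrinsics, pixels), "camera_from_world" (4x4, takes a point from world to camera coordinates). Camera axes: x right, y down, z forward; pixel columns grow to the right and rows downward; lengths in m; the calibration is good to about 2 mm. A picture is of the moment at which its call begins: read the wrist's pose just before it. camera_params takes no time and is no camera call; for the wrist camera it gives the pose at the moment of the call.
- sign_off(): hands the job in; it is judged then, once.
Trained networks look in the newest picture that a camera, given by its name, has taken for a name from the list of things; names that differ only in an ending like _2 or _b are one class to them, and where a whole thing is asked for, a point or a joint stands for the part that bears it (a point fixed in the world has none). Each returns a list of dicts, best first, with "conf" (0 to 1); they miss things now and then, are a little off and sometimes report something else, mostly with a low value. They report only what shows in the picture. A call takes as long as a camera call. They do not tell look-alikes from the thing itself.
- search_frame(camera, name): "centre" ([x, y, z] in m, in the coordinates of the camera as it stood for that picture, good to about 4 mm: the middle of the surface that is visible of it).
- cut_out(camera, name): "pixels" (420x560 bool, what is visible of it).
The state is a dict: "time_s": time; "joint_positions": joint angles; "joint_vel": joint speeds; "joint_efforts": joint torques, N m; "ee_pos": TCP position; "tcp_rot": TCP orientation; "contact_force": force on the tool from outside, world axes, zero at the start; "wrist_torque": the same for the moment, N m; "width": finger opening in m; "finger_force": force on a finger pad.
Only numpy, scipy, OpenCV 4.12 (cv2) and the standard library are available. Lean on these libraries where they do the work, as an engineer would, in place of code of your own. Each camera call takes 0.05 s, during which the arm holds its last target. There are 200 camera calls.

### The job

Three look-alike relief valve cartridges stand in the wooden block, and some of their springs have gone weak. Going from left to right, press each one's plunger about half way in to feel its spring while it stands in the block. Stand every stiff one upright in the shallow aluminium tray and every weak one upright in the deep white tray, without disturbing the other things on the bench.

Things in the scene. Friction and masses are not known exactly. Their poses are not given: they have to be found in the camera images.
- cart_a: one of three identical-looking relief valve cartridges, 71 mm tall, 0.13 kg; origin at the centre of the foot, z up. From the foot up: nose 24 mm across to 18 mm, flange 32 mm across to 22 mm, steel barrel 27 mm across to 48 mm (grip here), brass hexagon cap to 56 mm, plunger button 13 mm across to 71 mm. Flat foot. Its letter tells neither place nor spring
- plunger_a (a joint): push-in of the plunger of cart_a: 0 out, 0.008 m fully in; springs back. Push needed grows evenly with travel: a stiff (good) spring starts to yield at 4 N, needs about 9 N half way and 14 N fully in; a weak (tired) one starts at 1 N, needs 2.4 N half way and 4 N fully in, then meets a hard stop
- cart_b: one of three identical-looking relief valve cartridges, 71 mm tall, 0.13 kg; origin at the centre of the foot, z up. From the foot up: nose 24 mm across to 18 mm, flange 32 mm across to 22 mm, steel barrel 27 mm across to 48 mm (grip here), brass hexagon cap to 56 mm, plunger button 13 mm across to 71 mm. Flat foot. Its letter tells neither place nor spring
- plunger_b (a joint): push-in of the plunger of cart_b: 0 out, 0.008 m fully in; springs back. Push needed grows evenly with travel: a stiff (good) spring starts to yield at 4 N, needs about 9 N half way and 14 N fully in; a weak (tired) one starts at 1 N, needs 2.4 N half way and 4 N fully in, then meets a hard stop
- cart_c: one of three identical-looking relief valve cartridges, 71 mm tall, 0.13 kg; origin at the centre of the foot, z up. From the foot up: nose 24 mm across to 18 mm, flange 32 mm across to 22 mm, steel barrel 27 mm across to 48 mm (grip here), brass hexagon cap to 56 mm, plunger button 13 mm across to 71 mm. Flat foot. Its letter tells neither place nor spring
- plunger_c (a joint): push-in of the plunger of cart_c: 0 out, 0.008 m fully in; springs back. Push needed grows evenly with travel: a stiff (good) spring starts to yield at 4 N, needs about 9 N half way and 14 N fully in; a weak (tired) one starts at 1 N, needs 2.4 N half way and 4 N fully in, then meets a hard stop
- block_hole0 (a point): centre of the mouth, 32 mm above the bench, of the left of the three large holes (26.5 mm) of the parts block; one cartridge stands in it, on the same axis
- block_hole1 (a point): centre of the mouth, 32 mm above the bench, of the middle of the three large holes (26.5 mm) of the parts block; one cartridge stands in it, on the same axis
- block_hole2 (a point): centre of the mouth, 32 mm above the bench, of the right of the three large holes (26.5 mm) of the parts block; one cartridge stands in it, on the same axis
- block: hardwood block screwed to the bench, 76 x 226 x 32 mm, origin under its centre; three large holes along its y axis at y = +70 (left), 0, -70 mm, x = -10 mm (x away from the robot), five small empty holes behind. The cartridges stand nose down in the large holes, flange on the block's top: foot 14 mm, button top 85 mm above the bench; they lift straight out
- tray_shallow: shallow aluminium tray, 109 x 164 mm, walls 22 mm high and 2 mm thick, fixed to the bench; origin at the centre of its underside, short side along its x, long side along its y; floor 2 mm up; inside 102 x 157 mm. For the stiff cartridges
- tray_deep: deep white tray, 154 x 209 mm, walls 62 mm high and 4 mm thick, fixed to the bench; origin at the centre of its underside, short side along its x, long side along its y; floor 4 mm up; inside 142 x 197 mm. For the weak cartridges
- hex_key: bystander: black hex key, 28 x 100 x 4 mm, lying just in front of the block; leave it where it is
- fitting: bystander: copper and plated port fitting, 26 mm across, 28 mm tall, standing just in front of the block; leave it where it is
- tape: bystander: roll of amber tape, 92 mm across, 19 mm high, lying at the back, left of the row of flow units; leave it where it is
- bottle: bystander: grease bottle, 44 mm across, 93 mm tall, standing at the back, left of the row of flow units; leave it where it is
- spare: bystander: another port fitting, 26 mm across, 28 mm tall, standing by the back row; leave it where it is
Mind the look-alikes: they are no part of the job. What is shaped like the cart_c but purple is not meant. What is shaped like the cart_b but pink is not meant.

How it is judged:
By the outcome, as a careful person would: the job done as asked, in the order asked, and still so for the second after the job is handed in, with the robot touching nothing.
It also fails if it takes over 72 s, if anything falls off the work surface, if the arm or the gripper's body presses on something with over 40 N, if the wrist force passes 120 N, or if a joint passes its speed limit or range.

## Working session

There is one attempt and no reset: what is moved stays moved. The work goes in short steps, Python scripts to look and compute and a tool call to move; the robot and the scene stay as the last step left them, time stands still between calls to the robot, and variables do not carry over. Pictures are saved under pics/ and viewed, at most 10 in all, crops included, and the job is handed in when it is done.

Besides the shell and the picture viewer there is one more tool, called after "Emit:" as name([rows], argument=value, ...), one row to a line, values as JSON. send_rows: Moves the arm, as the interface text tells. Its arguments: {"type":"object","properties":{"motion":{"type":"array","items":{"type":"array","items":{"type":"number"}}},"squeeze":{"type":"number"}},"required":["motion"]}

```bash
mkdir -p pics
cat > h.py <<'E'
import numpy as np,cv2
from rig import *
def P(cam):
    d=camera_params(cam); return np.array(d["camera_matrix"]),np.array(d["camera_from_world"])
def proj(cam,p):
    K,T=P(cam); c=T[:3,:3]@np.array(p)+T[:3,3]; u=K@c; return u[:2]/u[2]
def back(cam,px,z):
    K,T=P(cam); R=T[:3,:3]; o=-R.T@T[:3,3]; d=R.T@np.linalg.inv(K)@np.array([px[0],px[1],1.]); return o+d*(z-o[2])/d[2]
def w(cam,c):
    K,T=P(cam); return T[:3,:3].T@(np.array(c)-T[:3,3])
def save(cam,fn):
    im=snapshot(cam); cv2.imwrite("pics/"+fn,im[:,:,::-1]); return im
def find(cam,names):
    for n in names:
        for r in search_frame(cam,n)[:6]:
            p=w(cam,r["centre"]); print(cam,n,round(r["conf"],2),p.round(3),proj(cam,p).round(0))
E
python3 - <<'E'
from h import *
a=save("scene","s0.png"); b=save("top","t0.png")
find("top",["cart_a","block","tray_shallow","tray_deep","hex_key","fitting"])
find("scene",["cart_a","block"])
o=get_obs(); print({k:np.round(v,3) for k,v in o.items()}, tip_reach)
E
```

```text
top cart_a 0.68 [ 0.494 -0.054  0.067] [312. 250.]
top cart_a 0.61 [0.597 0.173 0.054] [218. 209.]
top cart_a 0.6 [ 0.461 -0.174  0.058] [362. 262.]
top cart_a 0.58 [0.529 0.076 0.07 ] [258. 236.]
top cart_a 0.5 [0.509 0.008 0.072] [286. 244.]
top cart_a 0.19 [0.766 0.175 0.074] [216. 139.]
top block 0.76 [0.523 0.011 0.03 ] [285. 238.]
top tray_shallow 0.97 [ 0.517 -0.393 -0.002] [444. 237.]
top tray_deep 0.84 [0.512 0.368 0.008] [145. 244.]
top tray_deep 0.3 [0.52  0.008 0.035] [286. 239.]
top hex_key 0.58 [0.443 0.019 0.007] [283. 269.]
top fitting 0.5 [ 0.423 -0.055  0.03 ] [313. 278.]
scene cart_a 0.84 [ 0.451 -0.186  0.034] [323. 276.]
scene cart_a 0.73 [0.524 0.074 0.051] [253. 224.]
scene cart_a 0.57 [ 0.482 -0.061  0.055] [285. 245.]
scene cart_a 0.56 [0.593 0.168 0.031] [243. 213.]
scene cart_a 0.54 [0.504 0.007 0.053] [269. 234.]
scene cart_a 0.18 [0.515 0.358 0.031] [174. 205.]
scene block 0.55 [ 0.499 -0.028  0.029] [279. 248.]
{'time_s': np.float64(0.5), 'joint_positions': array([-1.269,  0.599, -0.003,  1.599,  0.002,  0.943, -0.08 ]), 'joint_vel': array([ 0.002, -0.003, -0.001, -0.001,  0.002,  0.   ,  0.   ]), 'joint_efforts': array([-2.0000e-03, -7.6419e+01,  1.4950e+00, -2.5250e+01, -5.2000e-02,
        1.1000e-02,  0.0000e+00]), 'ee_pos': array([0.268, 0.674, 0.405]), 'tcp_rot': array([ 0.   ,  0.188,  0.982, -0.   ]), 'contact_force': array([ 1.66 , -0.215, -0.285]), 'wrist_torque': array([ 0.028, -0.046, -0.022]), 'finger_force': np.float64(0.0), 'width': np.float64(0.093)} 0.1861
```

View pics/s0.png

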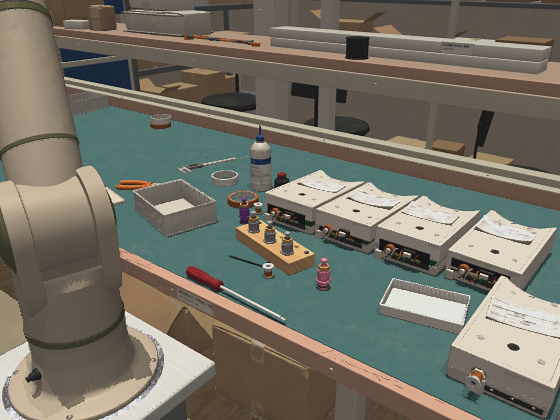

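View pics/t0.png

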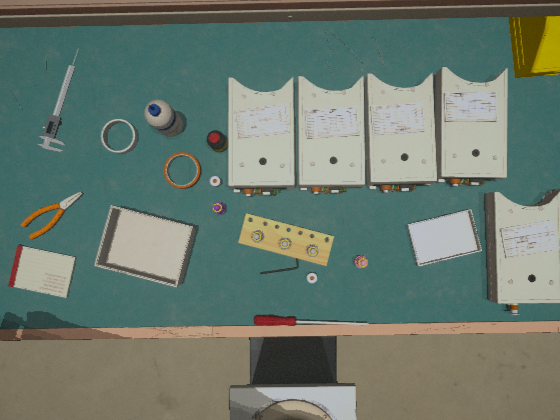

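Top view: the cartridges in the block are at (257,236), (285,244) and (313,251). The look-alikes are purple at (219,208) and pink at (361,261), both outside the block. I'll check with one crop and measure the block and tray poses.

```bash
cat >> h.py <<'E'
from scipy.spatial.transform import Rotation as Ro
def rot(o): q=o["tcp_rot"]; return Ro.from_quat([q[1],q[2],q[3],q[0]])
def delta(p,yaw,R0=None,p0=None):
    """shift mm + rotvec deg to reach p with tool down, tool y at world angle yaw (deg)"""
    o=get_obs(); R=rot(o); a=np.radians(yaw); y=np.array([np.cos(a),np.sin(a),0]); z=np.array([0,0,-1.]); x=np.cross(y,z)
    T=Ro.from_matrix(np.c_[x,y,z])
    return (R.inv().apply(np.array(p)-o["ee_pos"])*1e3).round(1),np.degrees((R.inv()*T).as_rotvec()).round(1)
def rect(cam,name,z):
    m=cut_out(cam,name)[0]["pixels"].astype(np.uint8); c=max(cv2.findContours(m,0,2)[0],key=cv2.contourArea)[:,0]
    q=np.array([back(cam,p,z)[:2] for p in c],np.float32)
    r=cv2.minAreaRect(q*1000); print(name,r); return r
E
python3 - <<'E'
from h import *
im=snapshot("top"); cv2.imwrite("pics/c0.png",cv2.resize(im[190:300,190:390,::-1],None,fx=4,fy=4,interpolation=2))
rect("top","block",.032);rect("top","tray_shallow",.022);rect("top","tray_deep",.062)
print(delta([.509,.009,.405],75))
E
```

```text
block ((520.6668701171875, 10.300514221191406), (229.88497924804688, 80.93478393554688), 74.75346374511719)
tray_shallow ((516.0068969726562, -385.1492919921875), (109.24126434326172, 168.1341552734375), 12.46460247039795)
tray_deep ((509.9834289550781, 350.4215087890625), (224.9939422607422, 156.05606079101562), 74.99784088134766)
(array([-4.696e+02, -5.284e+02, -3.000e-01]), array([ 0. ,  0. , -6.7]))
```

View pics/c0.png

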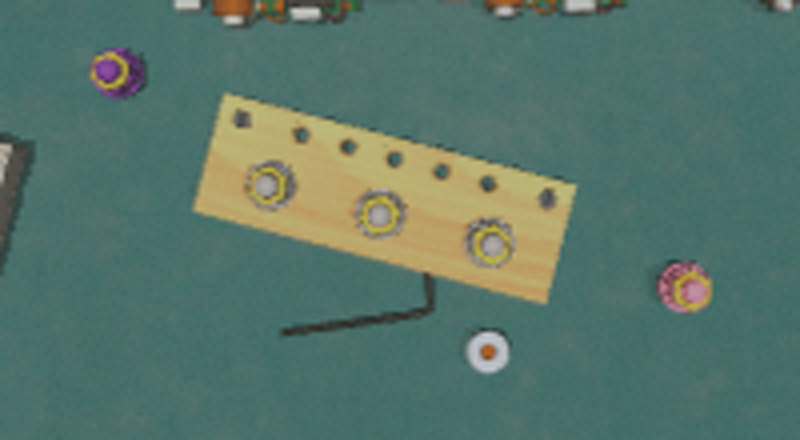

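The crop shows steel-and-brass cartridges in the three block holes; the purple (115,70) and pink (685,287) ones stand outside it and are not part of the job. Next I move above the middle hole, closing the fingers for pressing.

Emit:
send_rows([
  [-39,-44,0,0,0,-1,0],
  [-78,-88,0,0,0,-2,0],
  [-117,-132,0,0,0,-3,0],
  [-157,-176,0,0,0,-4,0],
  [-196,-220,0,0,0,-5,0],
  [-235,-264,0,0,0,-6,0],
  [-274,-308,0,0,0,-6.7,0],
  [-313,-352,0,0,0,-6.7,0],
], squeeze=20)

```text
time_s: 1.7
ee_pos: [0.4292, 0.229, 0.4051]
tcp_rot: [0.0, 0.13, 0.991, 0.0]
contact_force: [0.3, 1.0, 0.1]
width: 0.0173
finger_force: 0.0
```

Run:
```python
from h import *
print(delta([.511,.013,.385],74.75))
```

```text
(array([-134.8, -187.5,   20.1]), array([0. , 0. , 0.3]))
```

Emit:
send_rows([
  [-34,-47,5,0,0,0,0],
  [-68,-94,10,0,0,0,0],
  [-100,-140,15,0,0,0,0],
  [-125,-173,20,0,0,0,0],
  [-135,-187,20,0,0,0,0],
  [-135,-187,20,0,0,0,0],
  [-135,-187,20,0,0,0,0],
  [-135,-187,20,0,0,0,0],
])

```text
time_s: 2.7
ee_pos: [0.5104, 0.0168, 0.3849]
tcp_rot: [0.0, 0.129, 0.992, 0.0]
contact_force: [-0.0, 0.5, -0.2]
width: 0.0004
finger_force: 0.0
```

Run:
```python
from h import *
save("wrist","w0.png"); find("wrist",["cart_a","fitting"]); rect("wrist","block",.032)
for h in ([.5294,.0805,.085],[.511,.013,.085],[.4926,-.0546,.085]): print(proj("wrist",h))
print(get_obs()["ee_pos"])
```

```text
wrist cart_a 0.97 [ 0.463 -0.169  0.045] [ 63. 187.]
wrist cart_a 0.91 [0.589 0.167 0.043] [455. 224.]
wrist cart_a 0.79 [0.507 0.011 0.068] [270. 190.]
wrist cart_a 0.68 [0.665 0.18  0.029] [470. 283.]
wrist cart_a 0.67 [0.519 0.079 0.067] [352. 182.]
wrist cart_a 0.66 [ 0.492 -0.048  0.065] [197. 190.]
wrist fitting 0.87 [ 0.422 -0.054  0.03 ] [174. 107.]
wrist fitting 0.16 [0.517 0.009 0.034] [271. 191.]
block ((517.7806396484375, 9.562103271484375), (227.53741455078125, 82.45803833007812), 74.40406799316406)
[361.56400849 199.78116533]
[273.33672562 199.40106798]
[184.90956222 199.05191723]
[0.51064387 0.01589685 0.38482721]
```

View pics/w0.png

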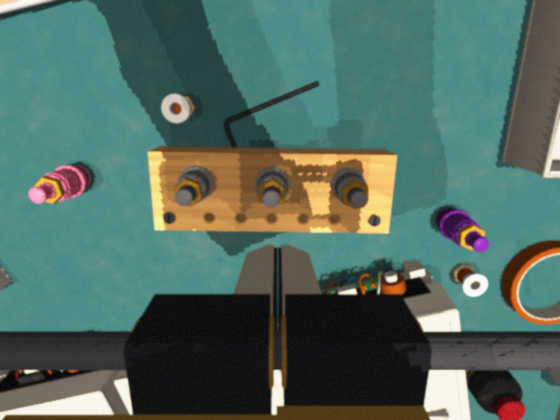

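Wrist view: the button tops are at (357,198) for left, (270,199) for middle and (184,197) for right. They match the prediction within about 4 px. Now to back-project them more exactly.

Run:
```python
from h import *
im=cv2.imread("pics/w0.png")
b=np.array([back("wrist",p,.085) for p in ([357,198],[270,199],[184,197])]);print(b.round(4))
print(np.diff(b,axis=0))
c=cv2.resize(im[150:240,140:400],None,fx=3,fy=3,interpolation=2); cv2.imwrite("pics/w0c.png",c)
print(delta([.5275,.0785,.285],74.6))
```

```text
[[ 0.527   0.0773  0.085 ]
 [ 0.51    0.0105  0.085 ]
 [ 0.4908 -0.0547  0.085 ]]
[[-1.70213548e-02 -6.67613107e-02  0.00000000e+00]
 [-1.91857281e-02 -6.52703204e-02  5.55111512e-17]]
(array([-0.1, 64.8, 99.8]), array([0. , 0. , 0.5]))
```

View pics/w0c.png

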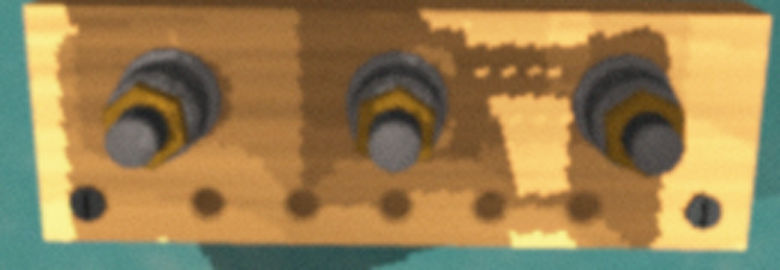

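Emit:
send_rows([
  [0,30,30,0,0,0,0],
  [-1,60,60,0,0,0.5,0],
  [-1,66,80,0,0,0.5,0],
  [-1,66,95,0,0,0.5,0],
  [-1,66,104,0,0,0.5,0],
  [-1,66,110,0,0,0.5,0],
  [-1,66,110,0,0,0.5,0],
  [-1,66,110,0,0,0.5,0],
])

```text
time_s: 3.9
ee_pos: [0.5289, 0.0785, 0.2752]
tcp_rot: [0.0, 0.135, 0.991, 0.0]
contact_force: [-0.2, 0.2, 0.7]
width: 0.0002
finger_force: 0.0
```

Run:
```python
from h import *
save("wrist","w1.png"); o=get_obs(); print(o["ee_pos"],o["contact_force"],delta([.5286,.0793,.267],74.6))
```

```text
[0.52894249 0.07859341 0.27526183] [-0.50200201  0.17382765 -0.21175925] (array([0.5, 0.6, 8.3]), array([ 0. ,  0. , -0.1]))
```

View pics/w1.png

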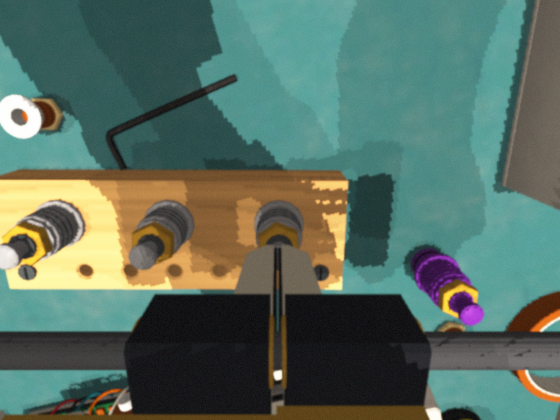

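The closed fingertips sit right over the left button, in line with it at column 278. Pressing to half way.

Emit:
send_rows([
  [0,0,3,0,0,0,0],
  [0,0,5,0,0,0,0],
  [0,0,7,0,0,0,0],
  [0,0,8,0,0,0,0],
  [0,0,8,0,0,0,0],
  [0,0,8,0,0,0,0],
  [0,0,8,0,0,0,0],
  [0,0,8,0,0,0,0],
])

```text
time_s: 4.95
ee_pos: [0.529, 0.0787, 0.2673]
tcp_rot: [0.0, 0.135, 0.991, 0.0]
contact_force: [-1.5, -0.3, 8.2]
width: 0.0005
finger_force: 4.4
```

About 8 N at half travel, so the left spring is stiff. Next is the middle one, 70 mm along tool -y.

Emit:
send_rows([
  [0,0,-25,0,0,0,0],
  [0,-35,-30,0,0,0,0],
  [0,-70,-30,0,0,0,0],
  [0,-70,-10,0,0,0,0],
  [0,-70,-4,0,0,0,0],
  [0,-70,-1,0,0,0,0],
  [0,-70,0,0,0,0,0],
  [0,-70,0,0,0,0,0],
])

```text
time_s: 5.95
ee_pos: [0.5101, 0.0114, 0.2673]
tcp_rot: [-0.0, 0.135, 0.991, -0.0]
contact_force: [-3.3, -3.2, 8.7]
width: 0.0007
finger_force: 4.5
```

Stiff (8.7 N). Now the right one.

Emit:
send_rows([
  [0,0,-25,0,0,0,0],
  [0,-35,-30,0,0,0,0],
  [0,-70,-30,0,0,0,0],
  [0,-70,-10,0,0,0,0],
  [0,-70,-4,0,0,0,0],
  [0,-70,-1,0,0,0,0],
  [0,-70,0,0,0,0,0],
  [0,-70,0,0,0,0,0],
])

```text
time_s: 6.95
ee_pos: [0.4914, -0.0559, 0.267]
tcp_rot: [0.0, 0.135, 0.991, -0.0]
contact_force: [-1.2, -1.3, 3.1]
width: 0.0006
finger_force: 1.2
```

Run:
```python
from h import *
save("scene","s2.png"); o=get_obs(); print(o["ee_pos"],o["contact_force"],o["finger_force"])
find("scene",["tray_shallow","tray_deep"])
snapshot("top");rect("top","tray_shallow",.022);rect("top","tray_deep",.062)
print(delta([.4914,-.0557,.245],74.6))
```

```text
[ 0.49138044 -0.0559372   0.26702884] [-1.1160341   0.3982258   1.85984293] 1.2234686444355702
scene tray_shallow 0.63 [ 0.526 -0.39   0.003] [426. 306.]
scene tray_deep 0.87 [0.511 0.358 0.03 ] [173. 205.]
scene tray_deep 0.27 [ 0.423 -0.061  0.017] [269. 270.]
tray_shallow ((516.2513427734375, -385.04388427734375), (110.47179412841797, 169.22964477539062), 11.964524269104004)
tray_deep ((510.1097106933594, 352.178466796875), (222.86795043945312, 158.7528076171875), 73.88796997070312)
(array([ 0.1,  0.4, 21.9]), array([ 0. ,  0. , -0.1]))
```

The right one is weak (about 2.4 N). So left and middle go to the shallow tray, right to the deep tray. I'll lift, open and lower round the right barrel.

Emit:
send_rows([
  [0,0,-22,0,0,0,45],
  [0,0,-22,0,0,0,45],
  [0,0,-22,0,0,0,45],
  [0,0,-22,0,0,0,45],
  [0,0,-22,0,0,0,45],
  [0,0,0,0,0,0,45],
  [0,0,25,0,0,0,45],
  [0,0,43,0,0,0,45],
])

```text
time_s: 8.25
ee_pos: [0.4913, -0.0561, 0.2226]
tcp_rot: [-0.0, 0.135, 0.991, -0.0]
contact_force: [0.0, -0.4, 0.5]
width: 0.0454
finger_force: 0.0
```

Emit:
send_rows([
  [0,0,0,0,0,0,45],
  [0,0,0,0,0,0,15],
  [0,0,0,0,0,0,15],
  [0,0,0,0,0,0,15],
  [0,0,0,0,0,0,15],
  [0,0,0,0,0,0,15],
  [0,0,-20,0,0,0,15],
  [0,0,-50,0,0,0,15],
], squeeze=25)

```text
time_s: 9.25
ee_pos: [0.4911, -0.0561, 0.2738]
tcp_rot: [-0.001, 0.135, 0.991, -0.0]
contact_force: [0.6, -0.6, -1.7]
width: 0.0263
finger_force: 25.0
```

Run:
```python
from h import *
save("wrist","w2.png"); o=get_obs(); print(o["ee_pos"],o["contact_force"],o["width"])
print(delta([.51,.345,.34],74.6))
```

```text
[ 0.49163366 -0.05633945  0.27721163] [-0.33449398  0.87310964  0.45730033] 0.026737109888687167
(array([ 89.6, 391.6, -62.8]), array([ 0. ,  0.1, -0.1]))
```

View pics/w2.png

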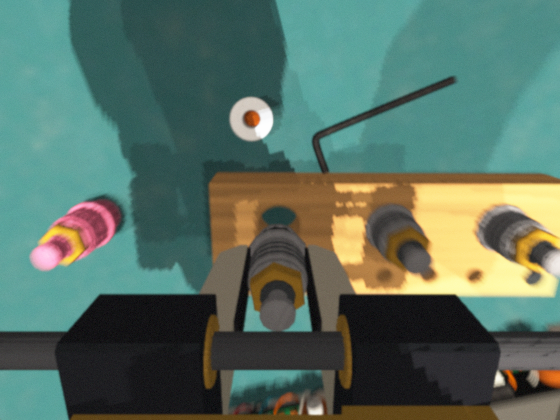

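The cartridge is held upright and its hole is empty at (278,215). Carrying it to the deep tray.

Emit:
send_rows([
  [0,0,-45,0,0,0,15],
  [5,20,-65,0,0,0,15],
  [18,78,-65,0,0,0,15],
  [31,136,-65,0,0,0,15],
  [44,194,-65,0,0,0,15],
  [58,252,-65,0,0,0,15],
  [71,310,-65,0,0,0,15],
  [84,366,-65,0,0,0,15],
])

```text
time_s: 10.3
ee_pos: [0.5079, 0.3209, 0.3385]
tcp_rot: [0.0, 0.135, 0.991, -0.0]
contact_force: [1.2, -0.2, -1.5]
width: 0.0265
finger_force: 25.0
```

Emit:
send_rows([
  [8,30,0,0,0,0,15],
  [8,35,0,0,0,0,15],
  [8,35,0,0,0,0,15],
  [8,35,0,0,0,0,15],
  [8,35,0,0,0,0,15],
  [8,35,0,0,0,0,15],
  [8,35,0,0,0,0,15],
  [8,35,0,0,0,0,15],
])

```text
time_s: 11.3
ee_pos: [0.5099, 0.3547, 0.3388]
tcp_rot: [0.0, 0.135, 0.991, -0.0]
contact_force: [0.8, 0.3, -1.5]
width: 0.0269
finger_force: 25.0
```

Run:
```python
from h import *
save("wrist","w3.png"); o=get_obs(); print(o["ee_pos"],o["contact_force"],o["width"])
find("wrist",["tray_deep"])
print(delta([.51,.355,.214],74.6))
```

```text
[0.50990045 0.35481639 0.33875075] [ 1.35564643  0.55055151 -1.83484406] 0.026685381361769577
wrist tray_deep 0.65 [0.502 0.363 0.002] [283. 175.]
(array([-1.000e-01,  2.000e-01,  1.247e+02]), array([-0. ,  0. , -0.1]))
```

View pics/w3.png

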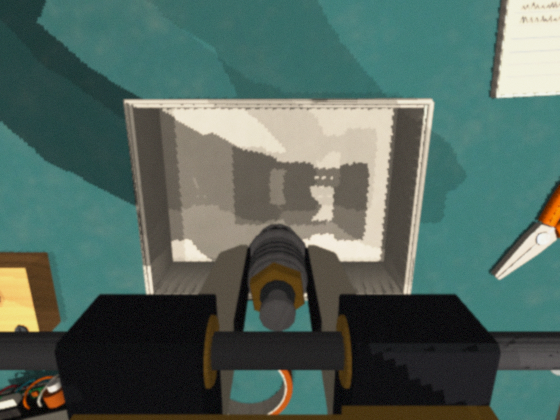

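The cartridge is over the tray's middle, foot at about 129 mm. Lower 124.5 mm, release, rise.

Emit:
send_rows([
  [0,0,40,0,0,0,15],
  [0,0,80,0,0,0,15],
  [0,0,105,0,0,0,15],
  [0,0,117,0,0,0,15],
  [0,0,122,0,0,0,15],
  [0,0,124.5,0,0,0,15],
  [0,0,124.5,0,0,0,15],
  [0,0,124.5,0,0,0,15],
])

```text
time_s: 12.4
ee_pos: [0.5101, 0.3549, 0.2149]
tcp_rot: [0.0, 0.135, 0.991, 0.0]
contact_force: [-0.0, 0.4, -1.9]
width: 0.0267
finger_force: 25.0
```

Emit:
send_rows([
  [0,0,0,0,0,0,50],
  [0,0,0,0,0,0,50],
  [0,0,0,0,0,0,50],
  [0,0,0,0,0,0,50],
  [0,0,-15,0,0,0,50],
  [0,0,-40,0,0,0,50],
  [0,0,-80,0,0,0,50],
  [0,0,-120,0,0,0,50],
])

```text
time_s: 13.4
ee_pos: [0.5098, 0.3547, 0.3363]
tcp_rot: [0.0, 0.135, 0.991, 0.0]
contact_force: [0.5, -0.2, -0.6]
width: 0.0498
finger_force: 0.0
```

Run:
```python
from h import *
save("wrist","w4.png"); o=get_obs(); print(o["ee_pos"],o["contact_force"],o["width"])
find("wrist",["cart_a"])
print(delta([.5286,.0793,.34],74.6))
```

```text
[0.51082868 0.3552105  0.34147707] [1.41727415 0.19282378 2.64464867] 0.05021340901078074
wrist cart_a 0.74 [0.508 0.36  0.062] [280. 200.]
(array([ -91. , -261.1,   -1.7]), array([ 0.3,  0.2, -0.1]))
```

Emit:
send_rows([
  [-17,-50,0,0,0,0,45],
  [-35,-100,0,0,0,0,45],
  [-54,-155,0,0,0,0,45],
  [-73,-210,0,0,0,0,45],
  [-87,-250,0,0,0,0,45],
  [-91,-261,0,0,0,0,45],
  [-91,-261,10,0,0,0,45],
  [-91,-261,20,0,0,0,45],
])

```text
time_s: 14.5
ee_pos: [0.5278, 0.0806, 0.3135]
tcp_rot: [-0.0, 0.134, 0.991, 0.0]
contact_force: [-0.6, -0.4, -0.1]
width: 0.0451
finger_force: 0.0
```

Run:
```python
from h import *
o=get_obs(); print(o["ee_pos"],o["contact_force"],o["width"])
print(delta([.5286,.0793,.224],74.6))
```

```text
[0.52775027 0.08060319 0.31349773] [-0.60985614 -0.42651278 -0.14312439] 0.04509379411172102
(array([-1.2, -1.1, 89.5]), array([ 0., -0.,  0.]))
```

Emit:
send_rows([
  [0,0,15,0,0,0,45],
  [0,0,40,0,0,0,45],
  [0,0,65,0,0,0,45],
  [0,0,82,0,0,0,45],
  [0,0,88,0,0,0,45],
  [0,0,90,0,0,0,45],
  [0,0,90,0,0,0,15],
  [0,0,90,0,0,0,15],
])

```text
time_s: 15.5
ee_pos: [0.528, 0.0791, 0.2248]
tcp_rot: [0.0, 0.135, 0.991, 0.0]
contact_force: [0.1, 0.0, 0.1]
width: 0.0293
finger_force: 0.0
```

Emit:
send_rows([
  [0,0,0,0,0,0,15],
  [0,0,0,0,0,0,15],
  [0,0,0,0,0,0,15],
  [0,0,0,0,0,0,15],
  [0,0,-20,0,0,0,15],
  [0,0,-60,0,0,0,15],
  [0,0,-100,0,0,0,15],
  [0,0,-100,0,0,0,15],
])

```text
time_s: 16.5
ee_pos: [0.5283, 0.0789, 0.3267]
tcp_rot: [0.002, 0.135, 0.991, 0.001]
contact_force: [0.6, 0.0, -1.3]
width: 0.0264
finger_force: 25.0
```

Run:
```python
from h import *
snapshot("wrist"); find("wrist",["cart_a"]); o=get_obs(); print(o["ee_pos"],o["contact_force"],o["width"])
snapshot("scene"); find("scene",["tray_shallow"])
a=np.radians(102); u=np.array([np.cos(a),np.sin(a),0]) 
for s in (.035,-.035): print(delta(np.array([.517,-.386,.324])+s*u,102))
```

```text
wrist cart_a 0.96 [0.5   0.015 0.064] [175. 202.]
wrist cart_a 0.71 [0.512 0.    0.031] [174. 208.]
wrist cart_a 0.66 [0.52  0.083 0.169] [282. 277.]
wrist cart_a 0.55 [0.588 0.17  0.045] [413. 248.]
wrist cart_a 0.54 [0.659 0.183 0.002] [423. 293.]
[0.52757749 0.07889435 0.32413467] [-0.30775364  0.63940909 -2.22409422] 0.02655482169063086
scene tray_shallow 0.68 [ 0.528 -0.387  0.002] [425. 306.]
(array([ -98.1, -419.7,   -0.6]), array([ -0. ,  -0.1, -27.5]))
(array([-130.4, -481.8,   -0.6]), array([ -0. ,  -0.1, -27.5]))
```

Emit:
send_rows([
  [-8,-30,-5,0,0,5,15],
  [-24,-87,-5,0,0,13,15],
  [-40,-145,-5,0,0,21,15],
  [-55,-203,-5,0,0,30,15],
  [-71,-261,-5,0,0,39,15],
  [-87,-319,-5,0,0,48,15],
  [-102,-377,-5,0,0,55,15],
  [-117,-432,-5,0,0,62.5,15],
])

```text
time_s: 17.7
ee_pos: [0.5246, -0.3705, 0.3275]
tcp_rot: [-0.001, 0.631, 0.776, -0.0]
contact_force: [0.1, 0.1, -1.6]
width: 0.0267
finger_force: 25.0
```

Run:
```python
from h import *
o=get_obs(); print(o["ee_pos"],o["width"],o["joint_positions"].round(2))
print(delta([.5243,-.4202,.329],12))
```

```text
[ 0.52459685 -0.37045026  0.32752965] 0.026665006765890648 [ 0.35  0.6   0.27  1.88 -0.24  0.7   0.96]
(array([-48.6, -10.4,  -1.5]), array([-0.1, -0.1, -0.3]))
```

Emit:
send_rows([
  [-30,-6,0,0,0,0,15],
  [-47,-10,20,0,0,0,15],
  [-49,-10,50,0,0,0,15],
  [-49,-10,70,0,0,0,15],
  [-49,-10,80,0,0,0,15],
  [-49,-10,80,0,0,0,15],
  [-49,-10,80,0,0,0,15],
  [-49,-10,80,0,0,0,15],
])

```text
time_s: 18.7
ee_pos: [0.5258, -0.4186, 0.2503]
tcp_rot: [0.001, 0.629, 0.777, 0.0]
contact_force: [0.0, -0.3, -1.8]
width: 0.0261
finger_force: 25.0
```

Run:
```python
from h import *
o=get_obs(); print(o["ee_pos"],o["contact_force"])
save("wrist","w5.png"); find("wrist",["tray_shallow","cart_a"])
a=np.radians(12);x=np.array([np.cos(a),np.sin(a)]);y=np.array([-x[1],x[0]])
im=cv2.imread("pics/w5.png")
for i in (-1,1):
  for j in (-1,1):
    p=np.array([.517,-.386])+i*.0535*x+j*.081*y; q=proj("wrist",[*p,.022]); cv2.circle(im,tuple(int(v) for v in q),4,(0,0,255),2)
cv2.imwrite("pics/w5.png",im)
```

```text
[ 0.5257844  -0.41858997  0.25025547] [ 0.02765461 -0.33595944 -1.80781055]
wrist tray_shallow 0.91 [ 0.507 -0.362 -0.002] [268. 128.]
```

View pics/w5.png

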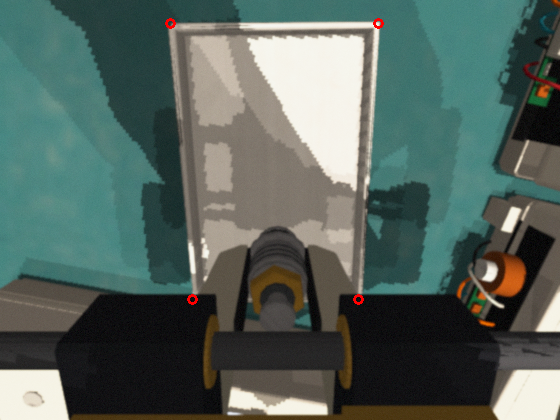

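The projected tray corners match the picture and the cartridge is centred. Lower 37.5 mm and release.

Emit:
send_rows([
  [0,0,15,0,0,0,15],
  [0,0,27,0,0,0,15],
  [0,0,34,0,0,0,15],
  [0,0,37,0,0,0,15],
  [0,0,37.5,0,0,0,15],
  [0,0,37.5,0,0,0,15],
  [0,0,37.5,0,0,0,15],
  [0,0,37.5,0,0,0,45],
])

```text
time_s: 19.85
ee_pos: [0.5256, -0.4187, 0.2121]
tcp_rot: [0.0, 0.629, 0.777, 0.0]
contact_force: [-0.4, -0.2, 0.3]
width: 0.0326
finger_force: 0.0
```

Emit:
send_rows([
  [0,0,0,0,0,0,45],
  [0,0,0,0,0,0,45],
  [0,0,0,0,0,0,45],
  [0,0,-15,0,0,0,45],
  [0,0,-40,0,0,0,45],
  [0,0,-75,0,0,0,45],
  [0,0,-110,0,0,0,45],
  [0,0,-110,0,0,0,45],
])

```text
time_s: 20.85
ee_pos: [0.5259, -0.4192, 0.3257]
tcp_rot: [0.003, 0.629, 0.777, 0.0]
contact_force: [1.5, -0.3, -0.7]
width: 0.0453
finger_force: 0.0
```

Run:
```python
from h import *
o=get_obs(); print(o["ee_pos"],o["contact_force"])
snapshot("wrist"); find("wrist",["cart_a"])
print(delta([.510,.0118,.324],74.6))
```

```text
[ 0.52594155 -0.41921432  0.32568751] [ 1.46382193 -0.30680086 -0.70274264]
wrist cart_a 0.66 [ 0.52  -0.41   0.054] [272. 198.]
(array([424. ,  74.4,  -1.6]), array([  0. ,   0.1, -62.6]))
```

Emit:
send_rows([
  [55,10,0,0,0,-8,45],
  [113,20,0,0,0,-16,45],
  [172,30,0,0,0,-24,45],
  [230,40,0,0,0,-32,45],
  [289,51,0,0,0,-40,45],
  [347,61,0,0,0,-48,45],
  [400,70,0,0,0,-56,45],
  [424,74.5,0,0,0,-62.6,45],
])

```text
time_s: 21.95
ee_pos: [0.5096, 0.0149, 0.321]
tcp_rot: [-0.001, 0.13, 0.992, 0.0]
contact_force: [1.0, -0.4, -0.5]
width: 0.0452
finger_force: 0.0
```

Emit:
send_rows([
  [0,0,0,0,0,0,45],
  [0,0,0,0,0,0,45],
  [0,0,0,0,0,0,45],
  [0,0,0,0,0,0,45],
  [0,0,10,0,0,0,45],
  [0,0,20,0,0,0,45],
  [0,0,20,0,0,0,45],
  [0,0,20,0,0,0,45],
])

```text
time_s: 22.95
ee_pos: [0.5103, 0.0117, 0.3015]
tcp_rot: [-0.0, 0.134, 0.991, -0.0]
contact_force: [-0.5, 0.3, -0.8]
width: 0.0444
finger_force: 0.0
```

Run:
```python
from h import *
o=get_obs(); print(o["ee_pos"],o["width"])
print(delta([.510,.0118,.224],74.6))
```

```text
[0.51027476 0.01169072 0.30153267] 0.044404263969737706
(array([ 0.3,  0. , 77.5]), array([-0., -0., -0.]))
```

Emit:
send_rows([
  [0,0,20,0,0,0,45],
  [0,0,45,0,0,0,45],
  [0,0,65,0,0,0,45],
  [0,0,75,0,0,0,45],
  [0,0,77.5,0,0,0,45],
  [0,0,77.5,0,0,0,45],
  [0,0,77.5,0,0,0,15],
  [0,0,77.5,0,0,0,15],
])

```text
time_s: 23.95
ee_pos: [0.5104, 0.0117, 0.2247]
tcp_rot: [0.0, 0.134, 0.991, 0.0]
contact_force: [-0.3, 0.1, 0.5]
width: 0.0296
finger_force: 0.0
```

Emit:
send_rows([
  [0,0,0,0,0,0,15],
  [0,0,0,0,0,0,15],
  [0,0,0,0,0,0,15],
  [0,0,0,0,0,0,15],
  [0,0,-20,0,0,0,15],
  [0,0,-60,0,0,0,15],
  [0,0,-105,0,0,0,15],
  [0,0,-105,0,0,0,15],
])

```text
time_s: 24.95
ee_pos: [0.5108, 0.0116, 0.3319]
tcp_rot: [0.003, 0.134, 0.991, 0.001]
contact_force: [0.2, 0.4, -1.3]
width: 0.0265
finger_force: 25.0
```

Run:
```python
from h import *
o=get_obs(); print(o["ee_pos"],o["width"],o["finger_force"])
print(delta([.5097,-.3518,.329],12))
```

```text
[0.51075521 0.01160096 0.33192649] 0.026543116976521973 24.99971866607666
(array([ -95.6, -350.6,    2.7]), array([ 0.3,  0.2, 62.6]))
```

Emit:
send_rows([
  [-9,-33,0,0,0,8,15],
  [-23,-85,0,0,0,17,15],
  [-38,-140,0,0,0,26,15],
  [-53,-195,0,0,0,35,15],
  [-68,-250,0,0,0,44,15],
  [-83,-305,0,0,0,53,15],
  [-93,-340,0,0,0,60,15],
  [-95.6,-350.6,0,0,0,62.6,15],
])

```text
time_s: 25.95
ee_pos: [0.5084, -0.354, 0.3278]
tcp_rot: [-0.001, 0.631, 0.776, -0.001]
contact_force: [1.3, 0.4, -0.9]
width: 0.0266
finger_force: 25.0
```

Emit:
send_rows([
  [0,0,0,0,0,0,15],
  [0,0,0,0,0,0,15],
  [0,0,20,0,0,0,15],
  [0,0,50,0,0,0,15],
  [0,0,70,0,0,0,15],
  [0,0,80,0,0,0,15],
  [0,0,80,0,0,0,15],
  [0,0,80,0,0,0,15],
])

```text
time_s: 26.95
ee_pos: [0.5096, -0.3516, 0.25]
tcp_rot: [0.001, 0.629, 0.777, 0.0]
contact_force: [0.3, -0.6, -1.4]
width: 0.0265
finger_force: 25.0
```

Run:
```python
from h import *
o=get_obs(); print(o["ee_pos"],o["width"],o["contact_force"])
print(delta([.5097,-.3518,.213],12))
```

```text
[ 0.50959303 -0.35161019  0.25002654] 0.026525849764391814 [ 0.26008333 -0.63690426 -1.35578479]
(array([-0.2,  0. , 37. ]), array([0., 0., 0.]))
```

Emit:
send_rows([
  [0,0,15,0,0,0,15],
  [0,0,27,0,0,0,15],
  [0,0,34,0,0,0,15],
  [0,0,37,0,0,0,15],
  [0,0,37.2,0,0,0,15],
  [0,0,37.2,0,0,0,15],
  [0,0,37.2,0,0,0,15],
  [0,0,37.2,0,0,0,45],
])

```text
time_s: 27.95
ee_pos: [0.5093, -0.3519, 0.2123]
tcp_rot: [0.0, 0.629, 0.777, 0.0]
contact_force: [0.1, -0.7, -0.2]
width: 0.0326
finger_force: 0.0
```

Emit:
send_rows([
  [0,0,0,0,0,0,45],
  [0,0,0,0,0,0,45],
  [0,0,0,0,0,0,45],
  [0,0,-15,0,0,0,45],
  [0,0,-40,0,0,0,45],
  [0,0,-75,0,0,0,45],
  [0,0,-120,0,0,0,45],
  [0,0,-120,0,0,0,45],
])

```text
time_s: 28.95
ee_pos: [0.5098, -0.3524, 0.3363]
tcp_rot: [0.003, 0.629, 0.777, 0.001]
contact_force: [0.1, 0.3, -0.7]
width: 0.0454
finger_force: 0.0
```

Emit:
send_rows([
  [25,0,-20,0,0,0,45],
  [70,0,-40,0,0,0,45],
  [120,0,-60,0,0,0,45],
  [170,0,-60,0,0,0,45],
  [190,0,-60,0,0,0,45],
  [190,0,-60,0,0,0,45],
  [190,0,-60,0,0,0,45],
  [190,0,-60,0,0,0,45],
])

```text
time_s: 29.95
ee_pos: [0.4699, -0.167, 0.3919]
tcp_rot: [0.0, 0.63, 0.777, -0.0]
contact_force: [0.0, -0.2, 0.2]
width: 0.0451
finger_force: 0.0
```

Run:
```python
from h import *
a=save("top","t9.png"); s=snapshot("scene")[:,:,::-1]
find("top",["cart_a","hex_key","fitting"])
t=a[150:300,90:490,::-1]
im=np.vstack([cv2.resize(t,(800,300)),cv2.resize(s[160:340,120:480],(600,300)) if 0 else cv2.resize(s[160:310,110:490],(800,300))]); cv2.imwrite("pics/f.png",im)
```

```text
top cart_a 0.73 [0.513 0.347 0.053] [148. 244.]
top cart_a 0.53 [ 0.527 -0.415  0.056] [460. 233.]
top cart_a 0.46 [0.595 0.173 0.051] [219. 210.]
top fitting 0.59 [ 0.423 -0.055  0.028] [312. 278.]
top fitting 0.55 [ 0.508 -0.347  0.054] [432. 241.]
```

View pics/f.png

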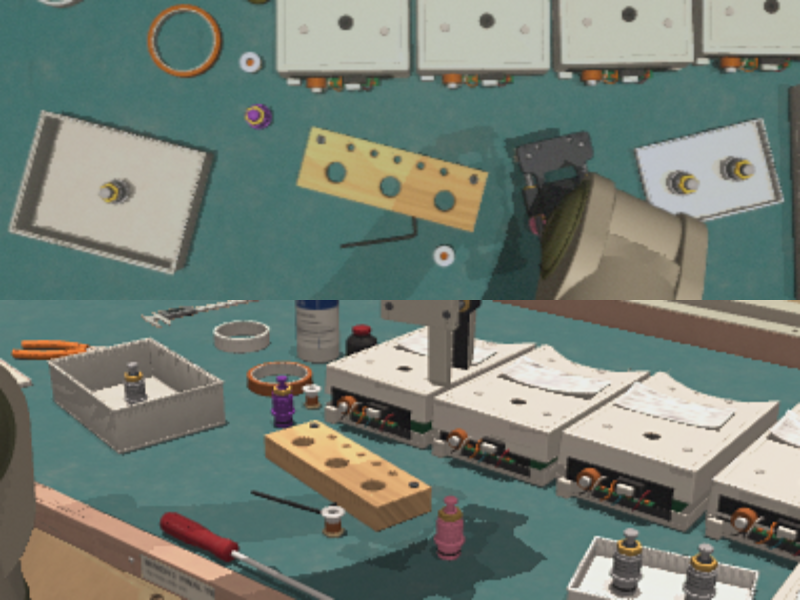

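The final views show two cartridges upright in the shallow tray (682,180 and 738,168) and one upright in the deep tray (115,190). The block is empty, and the hex key, fittings and look-alikes are undisturbed.

```bash
python3 -c "
from rig import *
print(sign_off())"
```

```text
the job is handed in; nothing more can be done
None
```

The job is handed in: the left and middle cartridges felt stiff (8–9 N half way) and stand in the shallow tray, the right one felt weak (2–3 N) and stands in the deep tray, and it took about 30 s of the 72 s allowed.

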